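# Unload the sample carousel and book the tray out with the scanner

## Task

Fetch every wide jar out of the covered carousel and stand it upright in the dispatch tray; only the pocket at the front slot of the cover can be reached, so turn the carousel by its top knob to bring each jar there, and leave the beakers standing in the carousel. When all the jars are in the tray, take the scanner from its round mat and aim it squarely and level at the middle of the tray's label from about 8 cm away, holding it still for two seconds, then stand it back upright on the middle of its mat. Handle the jars gently and do not shift the small black meter that lies between them.

Things in the scene. Friction and masses are not known exactly. Their poses are not given: they have to be found in the camera images.
- station: the fixed carousel station: round grey base (radius 140 mm) with the turntable and a clear box-shaped cover, 290 mm wide (own y); origin on the desk at the turning axis, z up. Its own -x side is the front, turned roughly toward the robot. The cover's flat roof (top 129 mm above the desk) ends 90 mm in front of the axis and is cut away over the front slot (|y| < 75 mm where x < -15 mm)
- pick_spot (a point): fixed point on the pocket floor (28 mm above the desk) at the middle of the front slot, 95 mm in front of the turning axis; axes as the station's. A jar can be taken from above when it stands within about 20 mm of this point
- carousel (a joint): turntable angle about the vertical (rad, grows counter-clockwise from above; the zero is arbitrary). Pockets are 1.2566 rad apart, centres 95 mm from the axis. It turns both ways (limits +-9 rad) against slight friction (about 0.1 N m) and stays where left. Five open sector-shaped pockets between fins 22 mm high; outer lip 8 mm high. Turn it smoothly (under 0.5 rad/s): a jerk topples what stands in it
- knob (a point): centre of the black bar knob on the turning axis, above the roof, 154 mm above the desk: a bar 60 mm long, 16 mm thick, 30 mm high (136 to 166 mm above the desk), fixed to the turntable; its long side lies along this point's own x axis, which turns with it. Pinch it from above across the 16 mm
- jar_a_mid (a point): a wide screw-cap jar, 48 mm in diameter and 87 mm tall, about 0.14 kg, standing in a pocket of the carousel; point at its centre, half-way up (43.5 mm above its underside), z axis along the jar. All wide jars are alike; two or three of them are present
- jar_b_mid (a point): a wide screw-cap jar, 48 mm in diameter and 87 mm tall, about 0.14 kg, standing in a pocket of the carousel; point at its centre, half-way up (43.5 mm above its underside), z axis along the jar. All wide jars are alike; two or three of them are present
- jar_c_mid (a point): a wide screw-cap jar, 48 mm in diameter and 87 mm tall, about 0.14 kg, standing in a pocket of the carousel; point at its centre, half-way up (43.5 mm above its underside), z axis along the jar. All wide jars are alike; two or three of them are present
- beaker_a_mid (a point): an empty glass beaker, 55 mm in diameter (61 mm over the spout) and 70 mm tall, standing in a pocket of the carousel, to be left in it; point at its centre, 35 mm above its underside
- beaker_b_mid (a point): an empty glass beaker, 55 mm in diameter (61 mm over the spout) and 70 mm tall, standing in a pocket of the carousel, to be left in it; point at its centre, 35 mm above its underside
- tray: the fixed dispatch tray of bare metal on the desk, 100 mm (its x) by 200 mm (its y), walls 16 mm high and 5 mm thick, inner floor 5 mm above the desk; origin at the centre of its underside. At its +y end stands an upright plate 80 mm wide, 140 mm high and 4 mm thick that bears the label
- label (a point): centre of the striped paper label (74 x 44 mm) on the outer face of the tray's end plate, 114 mm above the desk, 10 mm to the -x side of the tray's middle line; axes as the tray's: the label faces along +y, z is up
- dock: the scanner's charging mat, a flat round dark pad lying on the desk (100 mm across, 1 mm thick, with a paler disc 68 mm across in its middle); origin at its middle on the desk. The scanner stands on its middle, facing any way
- scanner_grip (a point): centre of the head of the hand scanner, a white block 70 mm long (own x), 42 mm wide (own y) and 42 mm high, on a short neck (22 mm across) over a heavy round foot (56 mm across, 12 mm high); this point is 76 mm above the foot's underside, the head's top 97 mm. It looks along its own +x; z is up when it stands. 0.2 kg; grasp the head from above across its 42 mm width
- scanner_window (a point): centre of the scanner's dark window, at the front of the head, 37 mm from the head's centre along the scanner's own +x
- meter: bystander: a small black hand meter, 85x51x23 mm, origin at the centre of its underside; it lies at the foot of the tan oven, a fixed box 434 mm tall whose front stands about 0.1 m behind the tray and whose near left corner, with the door handle, juts to x = 0.55, y = 0.17 to 0.25 between tray and carousel: carry things round it on the robot's side
Mind the look-alikes: they are no part of the job. Leave any green or orange look-alike of the part that bears jar_b_mid alone.

How it is judged:
On the way, in this order (a step that is already met when the one before it is completed fails the run):
1. every wide jar stands upright in the tray, released (x of jar_a_mid in the frame of tray between -0.035 and 0.035 m and y of jar_a_mid in the frame of tray between -0.085 and 0.085 m and z of jar_a_mid in the frame of tray between 0.04 and 0.056 m and angle between each of jar_a_mid, jar_b_mid, jar_c_mid's own z axis and vertical below 0.12 rad and linear speed of each of jar_a, jar_b, jar_c below 0.05 m/s and x of jar_b_mid in the frame of tray between -0.035 and 0.035 m and y of jar_b_mid in the frame of tray between -0.085 and 0.085 m and z of jar_b_mid in the frame of tray between 0.04 and 0.056 m and x of jar_c_mid in the frame of tray between -0.035 and 0.035 m and y of jar_c_mid in the frame of tray between -0.085 and 0.085 m and z of jar_c_mid in the frame of tray between 0.04 and 0.056 m and contact force between the fingers and jar_a below 0.2 N and contact force between the fingers and jar_b below 0.2 N and contact force between the fingers and jar_c below 0.2 N), for 0.3 s.
2. the scanner, held in the gripper, looks level at the label: window 50 to 110 mm in front of it, within 25 mm sideways and 18 mm in height of its centre, square within 0.2 rad, still for 1 s (x of scanner_window in the frame of label between -0.025 and 0.025 m and z of scanner_window in the frame of label between -0.018 and 0.018 m and y of scanner_window in the frame of label between 0.05 and 0.11 m and y of scanner_grip in the frame of label above 0.08 m and angle between the x axis of scanner_grip and the y axis of label, either way round below 0.2 rad and angle between scanner_grip's own z axis and vertical below 0.2 rad and linear speed of scanner below 0.04 m/s and contact force between the fingers and scanner above 0.5 N), for 1 s.
At the end, for the whole second after the job is handed in: every wide jar that was present stands in the tray (centre within 35 mm of the tray's centre in x and 85 mm in y, tilted less than 0.12 rad), the scanner stands upright on its mat (its axis within 20 mm of the mat's middle), the beakers still stand in the carousel, all at rest and released (x of jar_a_mid in the frame of tray between -0.035 and 0.035 m and y of jar_a_mid in the frame of tray between -0.085 and 0.085 m and z of jar_a_mid in the frame of tray between 0.04 and 0.056 m and angle between each of jar_a_mid, jar_b_mid, jar_c_mid's own z axis and vertical below 0.12 rad and linear speed of each of jar_a, jar_b, jar_c below 0.05 m/s and x of jar_b_mid in the frame of tray between -0.035 and 0.035 m and y of jar_b_mid in the frame of tray between -0.085 and 0.085 m and z of jar_b_mid in the frame of tray between 0.04 and 0.056 m and x of jar_c_mid in the frame of tray between -0.035 and 0.035 m and y of jar_c_mid in the frame of tray between -0.085 and 0.085 m and z of jar_c_mid in the frame of tray between 0.04 and 0.056 m and horizontal distance between each of beaker_a_mid, beaker_b_mid and knob below 0.13 m and angle between each of beaker_a_mid, beaker_b_mid's own z axis and vertical below 0.15 rad and z of beaker_a_mid in the frame of knob between -0.105 and -0.08 m and z of beaker_b_mid in the frame of knob between -0.105 and -0.08 m and horizontal distance between scanner_grip and dock below 0.02 m and angle between scanner_grip's own z axis and vertical below 0.1 rad and linear speed of scanner below 0.03 m/s and z of scanner_grip in the frame of dock between 0.07 and 0.082 m); the robot touches nothing.
It fails at once if the small black meter shifted by more than 30 mm (distance of meter from where it was at the start of the episode above 0.03 m).
It fails at once if a beaker lifted out of the carousel (height (world z) of any of beaker_a_mid, beaker_b_mid above 0.105 m).
It fails at once if a jar struck or pressed hard (over 60 N) against the tray (contact force between any of jar_a, jar_b, jar_c and tray above 60 N).
Of jar_a, jar_b, jar_c only 2 to 3 are there at a start; the rules pass over those that are not, and their reading is None.
At some moment in a run one of scanner may be knocked a few centimetres aside while the robot is not near it.
It also fails if it takes over 210 s, if anything falls off the work surface, if the arm or the gripper's body presses on something with over 40 N, if the wrist force passes 120 N, or if a joint passes its speed limit or range.

## Robot

A 6-joint arm with a two-finger parallel gripper is mounted at the origin on a cart in front of the work surface, level with it; the furniture and walls round the work are solid. World frame = base frame: x ahead of the robot, y to its left, z up, the work surface at z = 0. Lengths are in m, angles in rad, forces in N, time in s.
With the tool pointing down it reaches from about 0.375 to 0.925 m from the base axis. Payload 5.7 kg.
Tool frame: the origin (TCP) lies midway between the tips of the shut fingers; the grasp point (between the pads) lies 19 mm behind it; z points along the fingers, x is the direction in which the jaws open and shut, and the axes are right-handed (so a half turn about z gives the same grasp; the last joint's range is limited). The gripper opens to 88 mm and grips with 3 to 60 N. Pads are 20 mm wide; open, the fingers measure 115 mm over their backs; the gripper's body (75 mm by 178 mm) begins 61 mm behind the grasp point.
Start: joints at [-1.424, 0.359, 1.51, -0, 1.272, -0.115], TCP at [0.155, -0.58, 0.223] pointing down, gripper open.
Joint ranges: [-2.97, 2.97], [-1.01, 2.36], [0.21, 2.38], [-0.96, 4.11], [0.2, 2.71], [-2.98, 2.98]. Speed limits (rad/s): [2.39, 2.39, 3.14, 3.14, 3.14, 3.14].

## Interface

Orientations are given as a unit quaternion [x, y, z, w].
In Python, from bench import move_ptp, servo_line, goto_joints, move_gripper, sleep, inverse_kinematics, capture, PlanningError, close_job, spot_in, silhouettes, current_clock, current_joint_pos, current_qvel, current_joint_torque, current_position, current_orientation, current_force, current_torque, current_finger_gap gives the robot as it stands. Calls block until the motion is done:
- move_ptp(position, orientation): joint-space move of the TCP to a pose.
- servo_line(position, orientation=None, rate=0.15, contact_N=None): straight line of the TCP; orientation=None keeps the orientation; rate is the mean speed in m/s. With contact_N (N) it stops when the force on the tool has changed by that much, and returns True; else False.
- goto_joints(angles): joint-space move.
- move_gripper(opening): finger opening in m; the grip force is fixed at half the most; returns when the fingers have stopped.
- sleep(seconds).
- inverse_kinematics(position, orientation): joint angles nearest the present ones, or None.
- capture(name): name is "side" or "top" or "wrist"; returns a dict with "image" (420x560x3 uint8, blue, green, red), "range_z" (420x560 float32, m along the optical axis (not along the pixel's ray), 0 where there is no reading), "intrinsics" (3x3 intrinsics, pixels), "k1" (the pictures are not rectified: a ray, as slopes to the right and down, at radius r is drawn at 1 + k1 r^2 times it, then the intrinsics apply), "R" (3x3) and "t" (3): a world point X has camera coordinates R X + t. Camera axes: x right, y down, z forward; pixel columns grow to the right and rows downward; lengths in m; the calibration is good to about 2 mm. A picture is of the moment at which its call begins.
A pose or a line that the arm cannot do raises PlanningError and nothing moves.
- close_job(): hands the job in, once; it reports no verdict.
Trained networks look in the newest picture that a camera, given by its name, has taken for a name from the list of things; names that differ only in an ending like _2 or _b are one class to them, and where a whole thing is asked for, a point or a joint stands for the part that bears it (a point fixed in the world has none). Each returns a list of dicts, best first, with "conf" (0 to 1); they miss things now and then, are a little off and sometimes report something else, mostly with a low value. They report only what shows in the picture. A call takes as long as a camera call. They do not tell look-alikes from the thing itself.
- spot_in(camera, query): "xy" ([column, row] in pixels, amid what is visible of it).
- silhouettes(camera, query): "region" (420x560 bool, what is visible of it) and "xy" ([column, row] in pixels, amid what is visible of it).
Readings, each from a call of its own:
- current_clock(): time.
- current_joint_pos(): joint angles.
- current_qvel(): joint speeds.
- current_joint_torque(): joint torques, N m.
- current_position(): TCP position.
- current_orientation(): TCP orientation.
- current_force(): force on the tool from outside, world axes, zero at the start.
- current_torque(): the same for the moment, N m.
- current_finger_gap(): finger opening in m.
Only numpy, scipy, OpenCV 4.12 (cv2) and the standard library are available. Lean on these libraries where they do the work, as an engineer would, in place of code of your own. Each camera call takes 0.05 s, during which the arm holds its last target.

## Working session

There is one attempt and no reset: what is moved stays moved. The work goes in short steps, each a Python script; the robot and the scene stay as the last script left them, time stands still between calls to the robot, and variables do not carry over. Pictures are saved under pics/ and viewed, and the job is handed in when it is done.

```bash
ls; mkdir -p pics; cat > h.py <<'E'
import numpy as np, cv2
from bench import *
from scipy.spatial.transform import Rotation as Rt
def snap(c,fn=None):
    d=capture(c)
    if fn: cv2.imwrite('pics/'+fn,d['image'])
    return d
def ray(d,px):
    K=d['intrinsics'];u=np.array([(px[0]-K[0,2])/K[0,0],(px[1]-K[1,2])/K[1,1]]);s=u.copy()
    for _ in range(20): s=u/(1+d['k1']*(s@s))
    return np.array([s[0],s[1],1.])
def deproj(d,px,z=None):
    r=ray(d,px)
    if z is None:
        z=d['range_z'][int(round(px[1])),int(round(px[0]))]
    return d['R'].T@(r*z-d['t'])
def atheight(d,px,h):
    r=d['R'].T@ray(d,px);o=-d['R'].T@d['t']
    return o+r*(h-o[2])/r[2]
def proj(d,X):
    c=d['R']@np.asarray(X)+d['t'];s=c[:2]/c[2];s=s*(1+d['k1']*(s@s));K=d['intrinsics']
    return np.array([K[0,0]*s[0]+K[0,2],K[1,1]*s[1]+K[1,2]])
def cloud(d,mask):
    v,u=np.nonzero(mask&(d['range_z']>0))
    K=d['intrinsics'];U=np.stack([(u-K[0,2])/K[0,0],(v-K[1,2])/K[1,1]],1);s=U.copy()
    for _ in range(20): s=U/(1+d['k1']*(s**2).sum(1))[:,None]
    z=d['range_z'][v,u]
    return (np.c_[s,np.ones(len(s))]*z[:,None]-d['t'])@d['R']
def down(yaw): # tool z down, tool x at yaw
    c,s=np.cos(yaw),np.sin(yaw)
    return Rt.from_matrix(np.array([[c,s,0],[s,-c,0],[0,0,-1]])).as_quat()
E
python3 - <<'E'
from h import *
for c in ['side','top','wrist']:
    d=snap(c,c+'0.png'); print(c,-d['R'].T@d['t'],d['R'][2],d['k1'],d['intrinsics'][0,0])
    for q in ['station','jar_a_mid','beaker_a_mid','knob','tray','label','dock','scanner_grip','scanner_window','meter','pick_spot']:
        print(q,[(np.round(s['xy']).astype(int).tolist(),round(s['conf'],2),np.round(deproj(d,s['xy']),3).tolist()) for s in spot_in(c,q)])
print(current_clock())
E
```

```text
pics
side [-0.08222107  1.30068972  0.71927464] [ 0.46643389 -0.7587513  -0.45468218] -0.022018026616265993 448.56117440964
station [([244, 261], 0.76, [0.48, 0.552, 0.124])]
jar_a_mid []
beaker_a_mid [([294, 254], 0.97, [0.427, 0.392, 0.076])]
knob [([286, 268], 0.88, [0.432, 0.426, 0.048])]
tray [([353, 203], 0.73, [0.427, -0.013, 0.064])]
label [([356, 202], 0.69, [0.417, -0.011, 0.071])]
dock [([336, 248], 0.65, [0.391, 0.197, 0.005]), ([356, 202], 0.5, [0.416, -0.011, 0.07])]
scanner_grip [([332, 224], 0.93, [0.411, 0.194, 0.08])]
scanner_window [([331, 228], 0.56, [0.411, 0.199, 0.071])]
meter [([309, 223], 0.54, [0.526, 0.119, 0.02]), ([285, 268], 0.43, [0.432, 0.434, 0.051])]
pick_spot [([284, 265], 0.74, [0.462, 0.39, 0.027]), ([242, 261], 0.59, [0.482, 0.555, 0.123]), ([296, 252], 0.44, [0.424, 0.39, 0.082])]
top [0.41165676 0.26751081 1.19757438] [ 0.10367817  0.02102188 -0.99438872] -0.07222828327907586 378.888087509548
station [([227, 193], 0.77, [0.576, 0.446, 0.129])]
jar_a_mid []
beaker_a_mid [([253, 243], 0.67, [0.437, 0.377, 0.032])]
knob [([239, 236], 0.98, [0.459,
[... 154 characters left out ...]
abel [([408, 247], 0.87, [0.437, -0.11, 0.004]), ([252, 244], 0.29, [0.433, 0.378, 0.031])]
dock [([308, 251], 0.71, [0.416, 0.205, -0.001]), ([228, 195], 0.3, [0.569, 0.443, 0.132])]
scanner_grip [([319, 252], 0.74, [0.415, 0.178, 0.097]), ([228, 195], 0.36, [0.569, 0.443, 0.132])]
scanner_window [([317, 251], 0.74, [0.417, 0.183, 0.095])]
meter [([344, 214], 0.78, [0.535, 0.097, 0.024])]
pick_spot [([228, 195], 0.85, [0.569, 0.442, 0.132])]
wrist [ 0.23649444 -0.55774501  0.38490631] [-0.2952346  -0.07925701 -0.95213174] 0.005416781124419041 290.4854372709636
station []
jar_a_mid []
beaker_a_mid []
knob []
tray []
label []
dock []
scanner_grip []
scanner_window []
meter []
pick_spot []
1.8
```

View pics/side0.png

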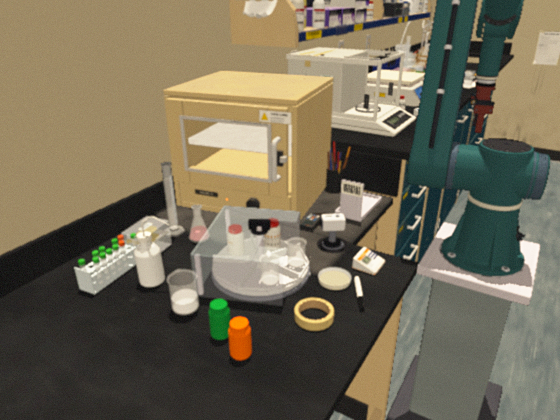

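View pics/top0.png

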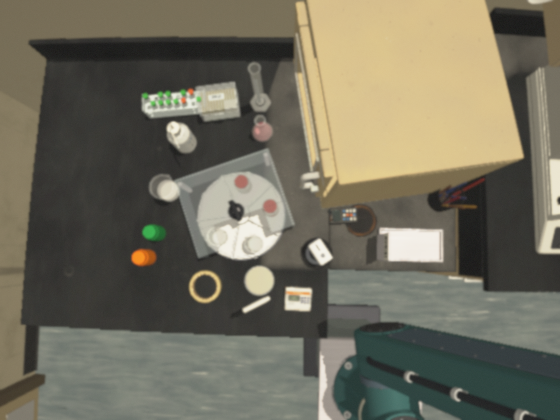

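```bash
python3 - <<'E'
import cv2
a=cv2.imread('pics/top0.png')[140:300,170:300];cv2.imwrite('pics/top0c.png',cv2.resize(a,None,fx=4.5,fy=3.7,interpolation=cv2.INTER_CUBIC))
a=cv2.imread('pics/side0.png')[190:330,170:350];cv2.imwrite('pics/side0c.png',cv2.resize(a,None,fx=4.3,fy=4.2,interpolation=cv2.INTER_CUBIC))
E
```

```text
(no output)
```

View pics/top0c.png

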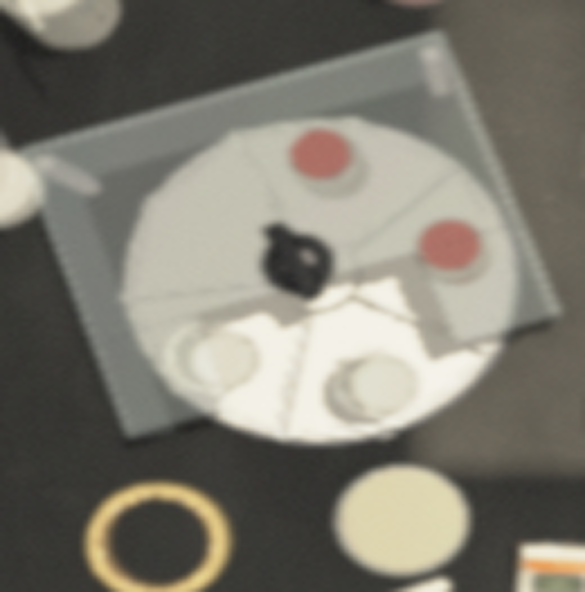

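View pics/side0c.png

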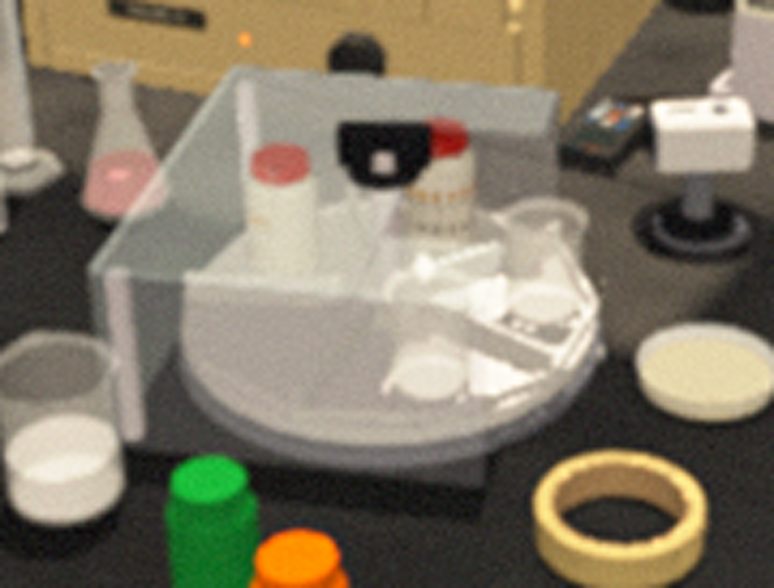

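The side and top pictures show two red-capped white jars under the cover, at about (240,182) and (270,206) in top. The two beakers stand at the front, around (218,237) and (254,244), and the remaining pocket at left is empty. The green (153,232) and orange (143,257) jars are outside the cover and coloured, so they are look-alikes. The scanner is at (319,252), the tray at (410,245), and the meter at (344,214). Next I'll fit the station, tray, knob and scanner.

```bash
python3 - <<'E'
from h import *
d=snap('top')
full=np.ones((420,560),bool)
P=cloud(d,full); 
def near(x0,x1,y0,y1,z0,z1): 
    return P[(P[:,0]>x0)&(P[:,0]<x1)&(P[:,1]>y0)&(P[:,1]<y1)&(P[:,2]>z0)&(P[:,2]<z1)]
r=near(.3,.75,.25,.7,.12,.136); print('roof',len(r),r[:,2].mean(),cv2.minAreaRect((r[:,:2]*1000).astype(np.float32)))
b=cv2.boxPoints(cv2.minAreaRect((r[:,:2]*1000).astype(np.float32)));print(b)
k=near(.4,.65,.3,.6,.145,.175); print('knob',len(k),k.mean(0),cv2.minAreaRect((k[:,:2]*1000).astype(np.float32)))
# tray
t=near(.3,.65,-.3,.0,.010,.022);print('traywall',len(t),cv2.minAreaRect((t[:,:2]*1000).astype(np.float32)))
t=near(.3,.65,-.3,.05,.10,.15);print('plate',len(t),t.mean(0) if len(t) else 0,cv2.minAreaRect((t[:,:2]*1000).astype(np.float32)))
s=near(.3,.55,.1,.26,.085,.105);print('scan',len(s),s.mean(0),cv2.minAreaRect((s[:,:2]*1000).astype(np.float32)))
for q in ['tray','label','dock','scanner_grip','knob','jar_a_mid','beaker_a_mid','meter','station']:
  for c in silhouettes('top',q)[:3]:
    p=cloud(d,c['region']);print(q,round(c['conf'],2),np.round(c['xy']),c['region'].sum(),np.median(p,0).round(3),cv2.minAreaRect((p[:,:2]*1000).astype(np.float32)))
# depth image
z=d['range_z'];cv2.imwrite('pics/dep.png',cv2.applyColorMap(np.clip((z-.8)/.45*255,0,255).astype(np.uint8),cv2.COLORMAP_JET))
h=np.zeros((420,560),np.float32);v,u=np.nonzero(z>0);h[v,u]=P[:,2]
big=cv2.resize(np.clip(h[120:300,160:300]/.2*255,0,255).astype(np.uint8),None,fx=4,fy=3.3,interpolation=cv2.INTER_NEAREST)
cv2.imwrite('pics/dep.png',cv2.applyColorMap(big,cv2.COLORMAP_JET))
E
```

```text
roof 6623 0.12985139149820063 ((610.2745971679688, 450.173583984375), (365.50537109375, 291.2210693359375), 20.243091583251953)
[[388.42816 523.55707]
 [489.19183 250.32379]
 [832.12103 376.7901 ]
 [731.35736 650.0234 ]]
knob 140 [0.52331559 0.41532237 0.16479992] ((524.3336791992188, 416.6606140136719), (60.01681900024414, 19.536067962646484), 32.51753616333008)
traywall 485 ((471.73529052734375, -140.58531188964844), (282.9238586425781, 273.233642578125), 5.715822696685791)
plate 1313 [ 0.50926908 -0.20809557  0.12600675] ((464.1654968261719, -141.60874938964844), (290.1711730957031, 329.47369384765625), 12.07270336151123)
scan 360 [0.41717823 0.17735234 0.09683527] ((445.77459716796875, 198.14186096191406), (143.39671325683594, 42.57691955566406), 36.239501953125)
tray 0.62 [406. 245.] 2069 [ 0.444 -0.112  0.007] ((445.7121887207031, -112.39281463623047), (206.32212829589844, 103.67729187011719), 89.17063903808594)
tray 0.34 [344. 214.] 419 [0.532 0.102 0.021] ((533.0853881835938, 101.42485809326172), (52.39651107788086, 82.3287582397461), 2.574916124343872)
label 0.93 [410. 246.]
[... 626 characters left out ...]
(463.87664794921875, 407.6506042480469), (162.222900390625, 187.68128967285156), 40.737125396728516)
jar_a_mid 0.51 [228. 193.] 6875 [0.568 0.447 0.13 ] ((538.919677734375, 437.67584228515625), (328.5690612792969, 328.7779235839844), 20.3866024017334)
beaker_a_mid 0.7 [252. 242.] 254 [0.435 0.373 0.034] ((434.25439453125, 368.1407470703125), (49.71479415893555, 49.814613342285156), 88.69367980957031)
meter 0.75 [343. 215.] 428 [0.532 0.102 0.021] ((532.0391845703125, 99.83187866210938), (49.38437271118164, 85.8901138305664), 5.494685173034668)
station 0.69 [226. 190.] 6608 [0.569 0.448 0.13 ] ((563.197021484375, 447.08734130859375), (273.36187744140625, 325.3387451171875), 20.74811363220215)
```

View pics/dep.png

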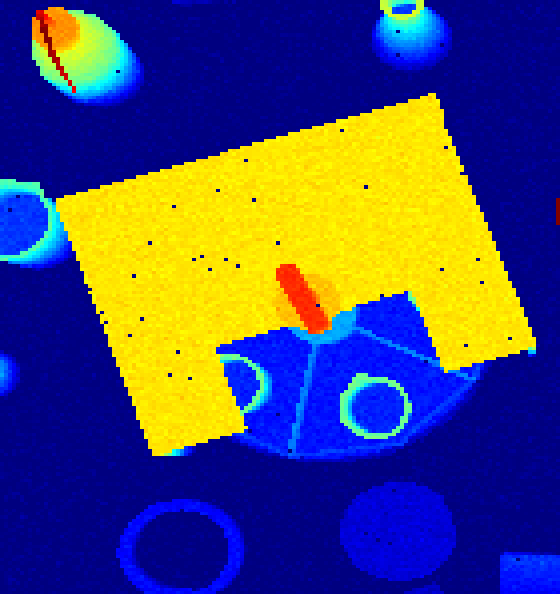

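```bash
cat > est.py <<'E'
from h import *
d=snap('top'); P=cloud(d,np.ones((420,560),bool))
def near(x0,x1,y0,y1,z0,z1): 
    return P[(P[:,0]>x0)&(P[:,0]<x1)&(P[:,1]>y0)&(P[:,1]<y1)&(P[:,2]>z0)&(P[:,2]<z1)]
mr=lambda p:cv2.minAreaRect((p[:,:2]*1000).astype(np.float32))
t=near(.38,.51,-.24,.02,.003,.25)
t=near(.38,.51,-.24,.02,.008,.022);print('walls',len(t),mr(t))
t=near(.38,.52,-.24,.03,.12,.16);print('plate',len(t),t.mean(0) ,mr(t))
t=near(.38,.52,-.24,.03,.03,.12);print('platelow',len(t),t.mean(0) ,mr(t))
# roof
r=near(.36,.70,.25,.66,.125,.135)
m=np.zeros((420,560),np.uint8)
for x in r: m[int((x[0]-.3)*1000),int((x[1]-.2)*1000)]=1
m=cv2.morphologyEx(m,cv2.MORPH_CLOSE,np.ones((9,9)));n,l,st,_=cv2.connectedComponentsWithStats(m);i=1+st[1:,4].argmax()
m=(l==i); v,u=np.nonzero(m); q=np.c_[v+300,u+200].astype(np.float32);R=cv2.minAreaRect(q);print('roof',R,cv2.boxPoints(R).tolist())
# fins z ~ .05
f=near(.38,.6,.3,.6,.044,.056);print('fins',len(f))
ax=np.array([.5243,.4167]);w=f[:,:2]-ax;rr=np.hypot(*w.T);a=np.degrees(np.arctan2(w[:,1],w[:,0]))%360
hh=np.histogram(a[(rr>.04)&(rr<.135)],bins=np.arange(0,361,4));print([(int(e),int(c)) for c,e in zip(*hh) if c>3])
b=near(.36,.6,.3,.6,.085,.108);w=b[:,:2]-ax;bb=b[np.hypot(*w.T)<.13];print('rims',len(bb))
for s in range(0,360,1):pass
# red caps
im=cv2.cvtColor(d['image'],cv2.COLOR_BGR2HSV);d2=snap('side');im2=cv2.cvtColor(d2['image'],cv2.COLOR_BGR2HSV)
for D,I,win in((d,im,(150,300,180,300)),(d2,im2,(190,330,170,350))):
    mm=((I[...,0]<8)|(I[...,0]>172))&(I[...,1]>70);k=np.zeros_like(mm);k[win[0]:win[1],win[2]:win[3]]=1
    n,l,st,c=cv2.connectedComponentsWithStats((mm&k).astype(np.uint8))
    for j in range(1,n):
        if st[j,4]>15:
            X=atheight(D,c[j],.115);w=X[:2]-ax;print('red',c[j].round(1),st[j,4],X.round(4),np.hypot(*w).round(3),np.degrees(np.arctan2(w[1],w[0]))%360)
s=near(.35,.5,.1,.25,.088,.105);s=s[np.hypot(s[:,0]-.417,s[:,1]-.177)<.06];print('scan',len(s),s.mean(0),mr(s))
dk=near(.33,.5,.1,.28,-.003,.004)
E
python3 est.py; python3 - <<'E'
import cv2
a=cv2.imread('pics/top0.png')[195:295,290:460];cv2.imwrite('pics/top0d.png',cv2.resize(a,None,fx=4.5,fy=4.5,interpolation=cv2.INTER_CUBIC))
a=cv2.imread('pics/side0.png')[170:270,290:400];cv2.imwrite('pics/side0d.png',cv2.resize(a,None,fx=5,fy=5,interpolation=cv2.INTER_CUBIC))
E
```

```text
walls 489 ((444.18701171875, -112.81452178955078), (205.1890411376953, 100.8164291381836), 89.55292510986328)
plate 95 [ 0.4349869  -0.01164098  0.13433893] ((436.1814880371094, -11.803075790405273), (78.49088287353516, 4.73625373840332), 0.04274308308959007)
platelow 207 [ 0.43524211 -0.01104038  0.07487435] ((434.8487854003906, -10.688323974609375), (79.63411712646484, 3.628201484680176), 0.3653700351715088)
roof ((550.2014770507812, 427.52532958984375), (236.88771057128906, 292.7113952636719), 20.613630294799805) [[387.81427001953125, 522.8109130859375], [490.86749267578125, 248.84005737304688], [712.5886840820312, 332.23974609375], [609.5354614257812, 606.2105712890625]]
fins 133
[(152, 8), (168, 30), (172, 21), (240, 35)]
rims 142
red [240.8 181.2] 123 [0.6131 0.4098 0.115 ] 0.089 355.58460506678585
red [269.5 205.8] 125 [0.5434 0.3239 0.115 ] 0.095 281.61593474483107
red [273.2 222.4] 85 [0.5345 0.3292 0.115 ] 0.088 276.6205922293034
red [234.8 228.4] 110 [0.6085 0.4157 0.115 ] 0.084 359.3501424030685
red [197.  232.9] 149 [0.6831 0.4909 0.115 ] 0.175 25.030638663197045
scan 353 [0.41650987 0.17670217 0.09705016] ((416.8580017089844, 176.70729064941406), (71.22428894042969, 41.788673400878906), 34.73082733154297)
```

View pics/top0d.png

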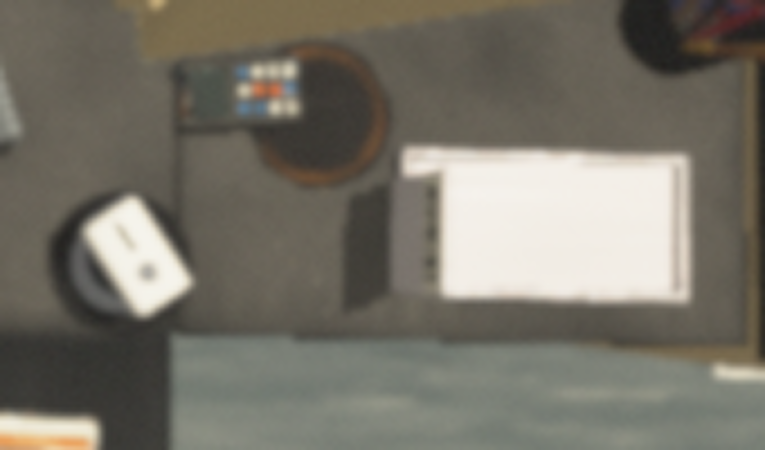

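View pics/side0d.png

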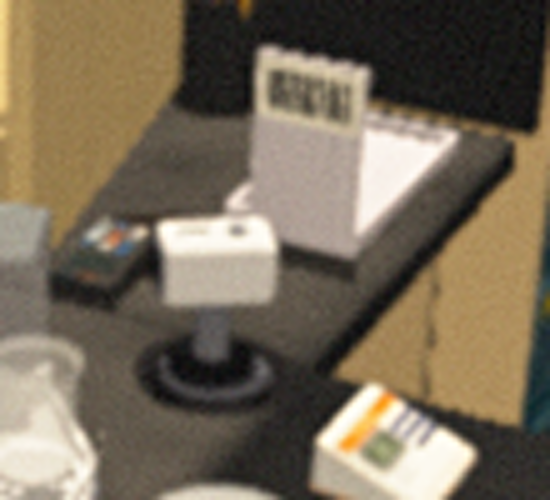

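```bash
python3 - <<'E'
from h import *
print(current_clock(),current_orientation())
for yaw in (122.5,-57.5,42.5,-137.5,57.5,-32.5,147.5,-17):
    q=inverse_kinematics([.524,.417,.2],down(np.radians(yaw)));print('knob',yaw,None if q is None else np.round(q,2))
for yaw in (110.6,-69.4):
    q=inverse_kinematics([.435,.3836,.064],down(np.radians(yaw)));print('pick',yaw,None if q is None else np.round(q,2))
for yaw in (0,180):
  for y in (-.16,-.088):
    q=inverse_kinematics([.445,y,.041],down(np.radians(yaw)));print('tray',yaw,None if q is None else np.round(q,2))
  q=inverse_kinematics([.435,.112,.095],down(np.radians(yaw)));print('scan',yaw,None if q is None else np.round(q,2))
for yaw in (124.7,-55.3):
  q=inverse_kinematics([.417,.177,.057],down(np.radians(yaw)));print('scanpick',yaw,None if q is None else np.round(q,2))
E
```

```text
2.4 [ 7.93339747e-01 -6.08779141e-01 -4.54380366e-05 -4.90087433e-05]
knob 122.5 [ 0.57  0.48  1.37 -0.    1.29 -1.57]
knob -57.5 [ 0.57  0.48  1.37 -0.    1.29  1.57]
knob 42.5 [ 0.57  0.48  1.37 -0.    1.29 -0.17]
knob -137.5 [ 0.57  0.48  1.37 -0.    1.29  2.97]
knob 57.5 [ 0.57  0.48  1.37 -0.    1.29 -0.43]
knob -32.5 [ 0.57  0.48  1.37 -0.    1.29  1.14]
knob 147.5 [ 0.57  0.48  1.37 -0.    1.29 -2.01]
knob -17 [ 0.57  0.48  1.37 -0.    1.29  0.87]
pick 110.6 [ 0.6   0.51  1.71 -0.    0.92 -1.33]
pick -69.4 [ 0.6   0.51  1.71 -0.    0.92  1.81]
tray 0 [-0.49  0.44  1.97 -0.    0.73 -0.49]
tray 0 [-0.35  0.42  2.01 -0.    0.71 -0.35]
scan 0 [ 0.1   0.32  1.97 -0.    0.85  0.1 ]
tray 180 [-0.49  0.44  1.97 -0.    0.73  2.65]
tray 180 [-0.35  0.42  2.01 -0.    0.71  2.79]
scan 180 None
scanpick 124.7 [ 0.25  0.39  2.   -0.    0.75 -1.93]
scanpick -55.3 [ 0.25  0.39  2.   -0.    0.75  1.21]
```

```bash
python3 - <<'E'
from h import *
move_ptp([.15,-.40,.30],down(np.radians(0)))
move_ptp([.40,.08,.30],down(np.radians(60)))
print(current_clock())
snap('wrist','w1.png')
move_ptp([.40,.25,.30],down(np.radians(122.5)))
d=snap('wrist','w2.png');print(-d['R'].T@d['t'])
t=current_clock()
# test rotation timing
servo_line([.40,.25,.30],down(np.radians(112.5)),rate=.05);print('rot10deg',current_clock()-t,t)
t=current_clock()
servo_line([.45,.35,.28],down(np.radians(122.5)),rate=.3);print(current_clock()-t)
d=snap('wrist','w3.png')
E
cd pics; python3 -c "
import cv2,numpy as np
cv2.imwrite('wc.png',cv2.resize(np.hstack([cv2.imread(f'w{i}.png') for i in (1,2)]),(800,300)))"
```

```text
5.5
[0.32860171 0.20417223 0.46215194]
rot10deg 0.3250000000000002 6.3167
0.5249999999999995
```

View pics/wc.png

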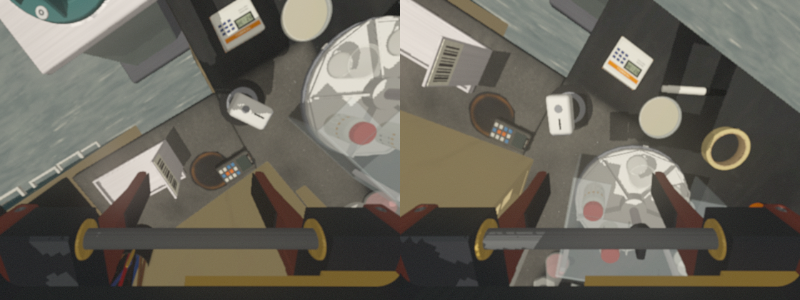

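View pics/w3.png

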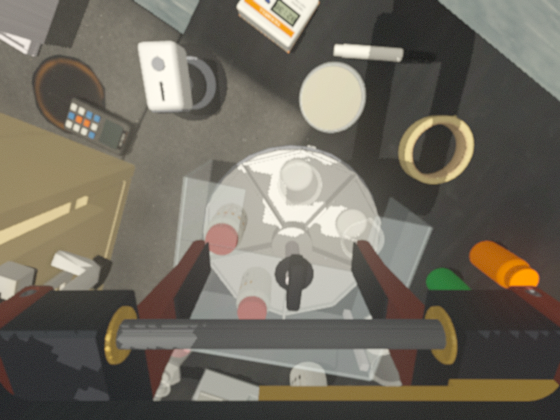

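```bash
python3 - <<'E'
from h import *
move_ptp([.5240,.4170,.22],down(np.radians(122.5)))
t=current_clock()
servo_line([.5240,.4170,.221],down(np.radians(112.5)),rate=.001);print('dt for 1mm@1mm/s',current_clock()-t)
t=current_clock()
servo_line([.5240,.4170,.220],down(np.radians(122.5)),rate=.3);
d=snap('top','t1.png');snap('wrist','w4.png');print(current_clock())
E
```

```text
dt for 1mm@1mm/s 0.4833999999999996
8.6667
```

View pics/w4.png

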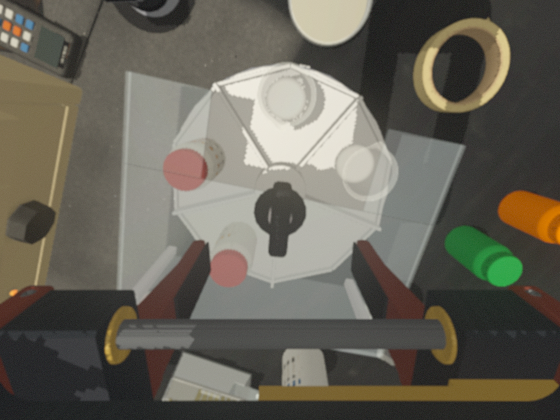

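```bash
python3 - <<'E'
from h import *
p=[.5240,.4170,.22]
def T(f):
    t=current_clock();f();return round(current_clock()-t,3)
print(T(lambda:servo_line(p,down(np.radians(121.5)),rate=.1)))
print(T(lambda:servo_line(p,down(np.radians(119.5)),rate=.1)))
print(T(lambda:servo_line(p,down(np.radians(119.5+4)),rate=.1)))
print(T(lambda:servo_line([.524,.417,.221],down(np.radians(122.5)),rate=.0005)))
print(T(lambda:servo_line([.524,.417,.220],rate=.002)))
E
```

```text
0.25
0.25
0.25
0.483
0.483
```

```bash
cat >> h.py <<'E'
AX=np.array([.524,.417]);PICK=np.array([.4351,.3836])
def turn(y0,dy,x=AX,z=.141):
    """grip knob with jaw yaw y0 deg, rotate by dy deg"""
    n=int(np.ceil(abs(dy)/3))
    for i in range(1,n+1): servo_line([x[0],x[1],z],down(np.radians(y0+dy*i/n)),rate=.1)
E
python3 - <<'E'
from h import *
move_gripper(.05)
print(servo_line([*AX,.141],down(np.radians(122.5)),rate=.1,contact_N=8),current_position())
move_gripper(.0)
print(current_finger_gap(),np.round(current_force(),1),np.round(current_torque(),2))
turn(122.5,-10)
print(np.round(current_force(),1),np.round(current_torque(),2),current_position(),current_clock())
d=snap('wrist','w5.png')
E
```

```text
False [0.52449725 0.41729983 0.14163735]
0.018789698839488812 [ 1.8 -3.4  1.5] [-0.55 -0.47  0.05]
[ 2.5 -4.7  3.5] [-0.75 -0.53 -0.07] [0.52450139 0.41649584 0.14125885] 13.675
```

View pics/w5.png

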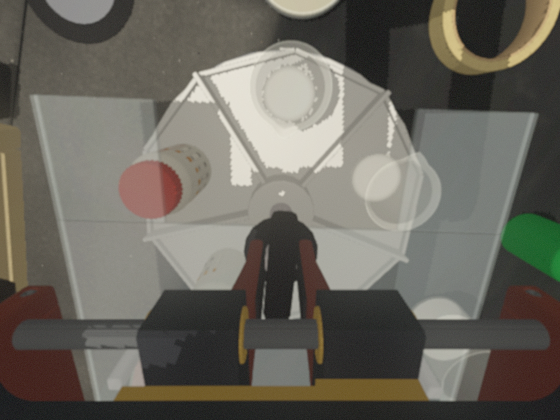

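Grip holds and it turns with low torque. Continuing about 70° clockwise.

```bash
python3 - <<'E'
from h import *
turn(112.5,-69)
print(current_finger_gap(),np.round(current_force(),1),np.round(current_torque(),2),current_position(),current_clock())
d=snap('wrist','w6.png')
d=snap('top','t2.png')
a=d['image'][140:300,170:300];cv2.imwrite('pics/t2c.png',cv2.resize(a,None,fx=4,fy=3.7))
E
```

```text
0.01877240201326153 [ 2.8 -4.6  2.5] [-0.74 -0.69 -0.04] [0.52460134 0.41696288 0.14125316] 19.475
```

View pics/w6.png

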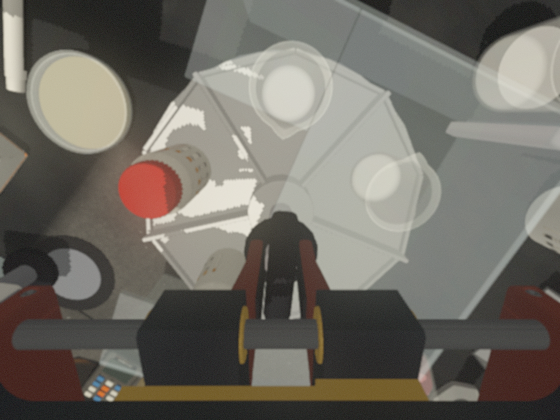

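View pics/t2c.png

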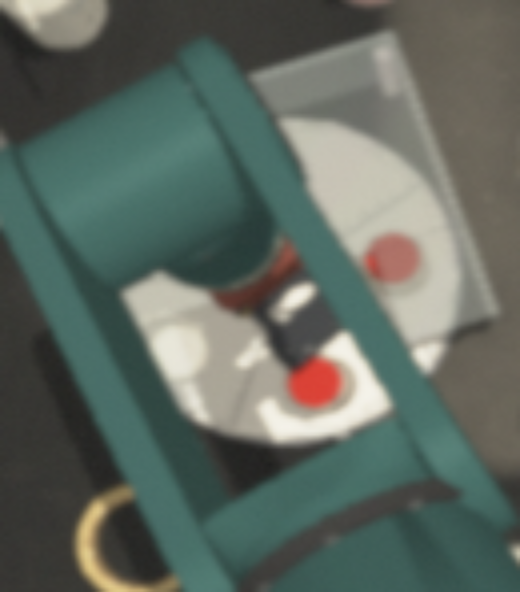

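```bash
cat >> h.py <<'E'
def caps(D):
    I=cv2.cvtColor(D['image'],cv2.COLOR_BGR2HSV);m=(((I[...,0]<8)|(I[...,0]>172))&(I[...,1]>150)&(I[...,2]>120)).astype(np.uint8)
    n,l,st,c=cv2.connectedComponentsWithStats(m);o=[]
    for j in range(1,n):
        if st[j,4]>60:
            P=cloud(D,l==j);z=np.median(P[:,2]);Q=P[np.abs(P[:,2]-z)<.006];o.append((st[j,4],c[j].round(1).tolist(),Q.mean(0).round(4).tolist(),atheight(D,c[j],.115).round(4).tolist()))
    return o
E
python3 - <<'E'
from h import *
for c in ('top','wrist'):
    d=capture(c)
    for o in caps(d): print(c,o)
print('pick',PICK)
E
```

```text
top (np.int32(112), [248.2, 243.0], [0.4345, 0.3814, 0.1158], [0.4348, 0.3816, 0.115])
wrist (np.int32(2120), [143.8, 189.8], [0.4337, 0.3796, 0.1153], [0.4335, 0.3795, 0.115])
pick [0.4351 0.3836]
```

```bash
python3 - <<'E'
from h import *
move_gripper(.05)
servo_line([*AX,.25],rate=.2)
move_gripper(.088)
j=[.434,.3806]; q=down(np.radians(110.6))
move_ptp([*j,.20],q)
print(servo_line([*j,.066],q,rate=.1,contact_N=6),current_position())
snap('wrist','w7.png')
move_gripper(.0)
print(current_finger_gap(),np.round(current_force(),1),current_clock())
E
```

```text
False [0.43444258 0.38094008 0.06661471]
0.04679982352471011 [ 0.2 -0.1  0.5] 25.1
```

View pics/w7.png

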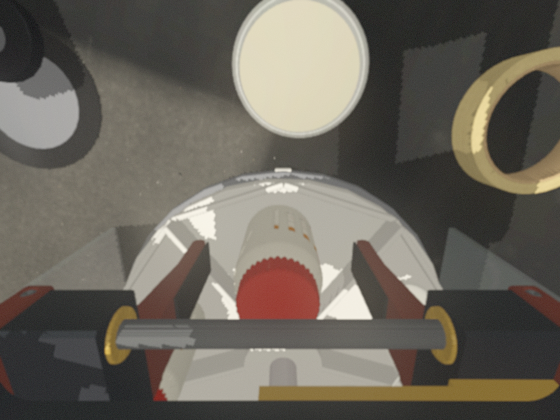

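```bash
cat >> h.py <<'E'
def place(xy,off=.0386):
    q0=down(0)
    p=current_position()
    servo_line([p[0],p[1],.23],rate=.15)
    print('held',current_finger_gap())
    servo_line([.39,.24,.23],down(np.radians(60)),rate=.25)
    servo_line([.39,.06,.23],q0,rate=.25)
    servo_line([xy[0],xy[1],.23],q0,rate=.25)
    servo_line([xy[0],xy[1],.065],q0,rate=.12)
    sleep(.2)
    hit=servo_line([xy[0],xy[1],.005+off-.003],q0,rate=.02,contact_N=4)
    print('hit',hit,current_position(),np.round(current_force(),1))
    move_gripper(.075)
    servo_line([xy[0],xy[1],.16],q0,rate=.12)
    print(current_clock())
E
python3 - <<'E'
from h import *
place([.445,-.159])
servo_line([.40,-.05,.3],down(0),rate=.2)
snap('wrist','w8.png');d=snap('top','t3.png')
for o in caps(d): print(o)
d=snap('side','s3.png')
E
```

```text
held 0.046603277082682866
hit True [ 0.44488788 -0.15892087  0.04296408] [-0.6 -0.1  4.1]
34.1083
```

View pics/t3.png

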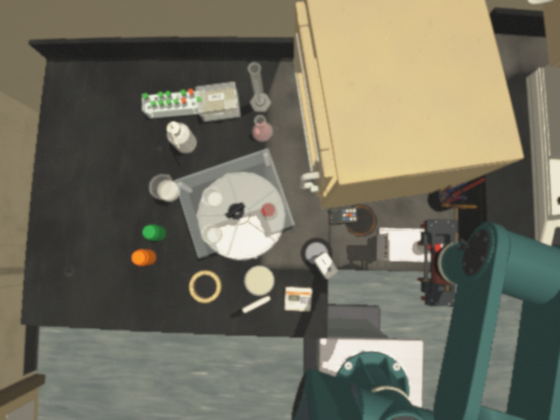

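View pics/s3.png

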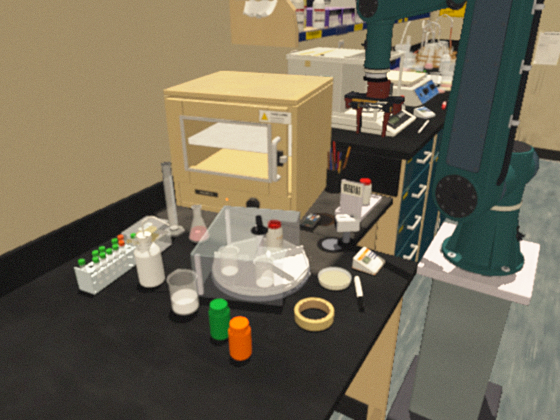

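Jar 1 stands upright in the tray (side, 365,187). The scanner has been knocked to top (326,263), off its mat at (316,253), so I'll locate it again later. Next is the second jar at top (268,210).

```bash
python3 - <<'E'
from h import *
q0=down(0)
move_ptp([.40,.15,.30],down(np.radians(30)))
d=capture('top');P=cloud(d,np.ones((420,560),bool))
k=P[(abs(P[:,0]-.524)<.06)&(abs(P[:,1]-.417)<.06)&(P[:,2]>.150)&(P[:,2]<.175)]
print(len(k),k.mean(0),cv2.minAreaRect((k[:,:2]*1000).astype(np.float32)))
I=cv2.cvtColor(d['image'],cv2.COLOR_BGR2HSV);m=(((I[...,0]<8)|(I[...,0]>172))&(I[...,1]>70)).astype(np.uint8);m[:,:180]=0;m[:,300:]=0;m[:150]=0;m[300:]=0
n,l,st,c=cv2.connectedComponentsWithStats(m)
for j in range(1,n):
    if st[j,4]>30:
        X=atheight(d,c[j],.115);w=X[:2]-AX;print(c[j],st[j,4],X,np.hypot(*w),np.degrees(np.arctan2(w[1],w[0]))%360)
print(current_clock())
E
```

```text
142 [0.52362502 0.41541835 0.16446752] ((523.868408203125, 416.43011474609375), (16.922212600708008, 59.990386962890625), 37.83252716064453)
[267.48484848 209.54545455] 132 [0.53224949 0.32947144 0.115     ] 0.08791645057118073 275.3841739233285
36.1917
```

```bash
python3 - <<'E'
from h import *
move_ptp([.45,.30,.25],down(np.radians(37.8)))
move_gripper(.05)
move_ptp([*AX,.22],down(np.radians(37.8)))
print(servo_line([*AX,.141],rate=.12,contact_N=8),current_position())
move_gripper(.0)
print(current_finger_gap(),np.round(current_torque(),2))
turn(37.8,-74.5)
print(current_finger_gap(),np.round(current_force(),1),np.round(current_torque(),2),current_clock())
for c in ('top','wrist'):
    d=snap(c,c+'9.png')
    for o in caps(d): print(c,o)
E
```

```text
False [0.52445838 0.41707557 0.14190071]
0.018566391907479576 [ 0.14 -0.28 -0.03]
0.0188413017467861 [5.7 2.6 0.4] [ 0.49 -1.08 -0.05] 45.7667
top (np.int32(115), [246.7, 241.3], [0.4394, 0.386, 0.1157], [0.4394, 0.386, 0.115])
top (np.int32(110), [433.3, 244.9], [0.443, -0.1566, 0.0924], [0.4425, -0.1481, 0.115])
```

View pics/wrist9.png

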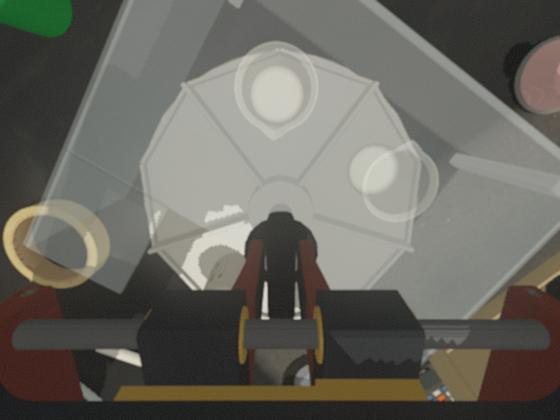

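Jar 2's cap measures (0.439, 0.386), within 5 mm of the pick spot, and both beakers still stand. Jar 1's top is at z = 0.092, as it should be in the tray.

```bash
python3 - <<'E'
from h import *
move_gripper(.05)
servo_line([*AX,.25],rate=.2)
move_gripper(.088)
j=[.4388,.3856]; q=down(np.radians(110.6))
move_ptp([*j,.20],q)
for o in caps(snap('wrist','w10.png')): print(o)
print(servo_line([*j,.066],q,rate=.1,contact_N=6),current_position())
move_gripper(.0)
print(current_finger_gap(),np.round(current_force(),1),current_clock())
place([.445,-.087])
servo_line([.40,-.0,.3],down(0),rate=.25)
move_ptp([.36,.05,.36],down(np.radians(180-55)))
snap('wrist','w11.png');d=snap('top','t4.png')
for o in caps(d): print(o)
print(current_clock())
E
```

```text
False [0.43925558 0.38593018 0.06663201]
0.0465509228852776 [ 0.3 -0.4  0.7] 52.4
held 0.04687356627107188
hit True [ 0.44491447 -0.08699123  0.0429991 ] [0.3 0.3 5. ]
61.1333
(np.int32(120), [409.1, 244.5], [0.4427, -0.085, 0.0927], [0.4421, -0.0779, 0.115])
(np.int32(71), [434.5, 243.7], [0.4471, -0.1606, 0.092], [0.4461, -0.1516, 0.115])
63.8583
```

View pics/w11.png

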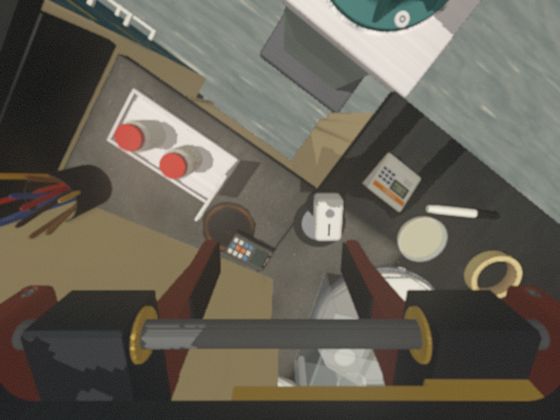

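View pics/t4.png

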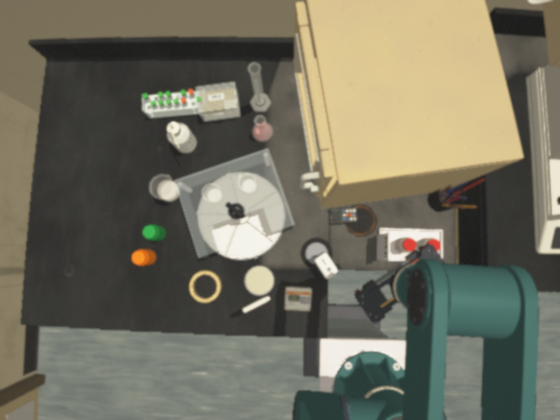

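Both jars stand in the tray at wrist (130,137) and (173,166). The scanner is at wrist (328,218) and top (326,263). Now I'll measure its pose, find the window end, and locate the mat.

```bash
cat > sc.py <<'E'
from h import *
for c in ('top','wrist'):
    d=capture(c);P=cloud(d,np.ones((420,560),bool))
    for q in ('scanner_grip','scanner_window','dock'):
        S=silhouettes(c,q)
        for s in S[:2]:
            p=cloud(d,s['region']);print(c,q,round(s['conf'],2),np.round(s['xy']),s['region'].sum(),np.median(p,0).round(3))
    s=P[(P[:,0]>.3)&(P[:,0]<.5)&(P[:,1]>.08)&(P[:,1]<.25)&(P[:,2]>.09)&(P[:,2]<.104)]
    print('head',len(s),s.mean(0),cv2.minAreaRect((s[:,:2]*1000).astype(np.float32)))
    # pale disc of mat: bright gray pixels at z~0
    m=np.zeros((420,560),bool)
    v,u=np.nonzero(d['range_z']>0)
    H=np.full((420,560),9.);H[v,u]=P[:,2];X=np.full((420,560),9.);Y=X.copy();X[v,u]=P[:,0];Y[v,u]=P[:,1]
    g=cv2.cvtColor(d['image'],cv2.COLOR_BGR2GRAY)
    sel=(abs(H)<.006)&(np.hypot(X-.415,Y-.18)<.07)
    print('gray pct',np.percentile(g[sel],[5,25,50,75,95]))
    np.savez('m_%s.npz'%c,X=X,Y=Y,H=H,g=g)
    cv2.imwrite('pics/sc_%s.png'%c,cv2.resize(d['image'][225:285,290:350] if c=='top' else d['image'][170:260,270:370],None,fx=6 if c=='wrist' else 9,fy=6 if c=='wrist' else 9,interpolation=cv2.INTER_CUBIC))
E
python3 sc.py
```

```text
top scanner_window 0.8 [325. 263.] 417 [0.375 0.161 0.097]
top dock 0.68 [310. 250.] 576 [0.422 0.191 0.002]
head 357 [0.37718696 0.15854546 0.09727398] ((377.3373107910156, 158.09783935546875), (70.92622375488281, 41.982032775878906), 35.18977737426758)
gray pct [ 43.    72.75  95.   104.   174.  ]
wrist scanner_grip 0.74 [326. 209.] 1512 [0.374 0.147 0.096]
wrist scanner_window 0.46 [327. 211.] 1573 [0.376 0.147 0.096]
wrist dock 0.94 [305. 225.] 742 [0.434 0.161 0.001]
wrist dock 0.63 [394. 286.] 1292 [0.429 0.356 0.028]
head 1128 [0.37701913 0.15297835 0.09652528] ((424.2009582519531, 187.5892333984375), (184.9290771484375, 42.10947799682617), 35.36142349243164)
gray pct [ 65.  78.  96. 105. 149.]
```

View pics/sc_wrist.png

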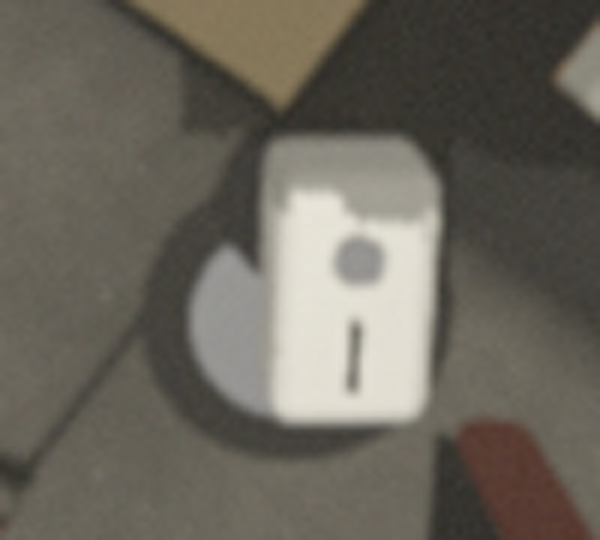

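View pics/sc_top.png

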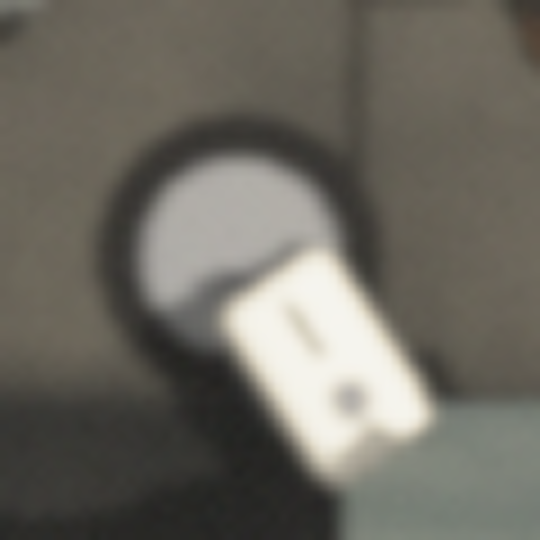

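The end face toward the robot (wrist crop, about (350,170)) is plain white with no dark window. I'll check the opposite end from the far side before grasping.

```bash
python3 - <<'E'
from h import *
move_ptp([.41,.21,.30],down(np.radians(-37)))
d=snap('wrist','w12.png');print(-d['R'].T@d['t'],current_clock())
np.set_printoptions(suppress=True)
p=proj(d,[.377,.158,.097]);print(p)
u,v=p.astype(int);cv2.imwrite('pics/w12c.png',cv2.resize(d['image'][max(v-60,0):v+60,max(0,u-60):u+60],None,fx=4,fy=4,interpolation=cv2.INTER_CUBIC))
E
```

```text
[0.46050274 0.2772607  0.46233717] 67.0083
[284.30169569 226.16612085]
```

View pics/w12c.png

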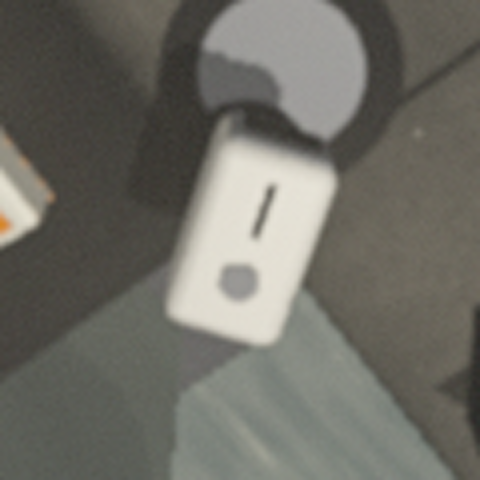

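View pics/w12.png

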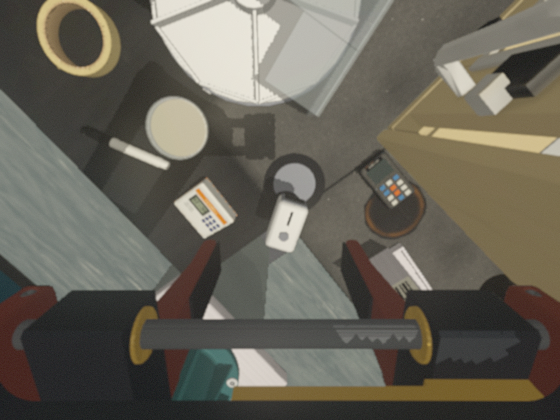

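The dark window shows at the end facing the mat (w12 crop, about (285,130)), so the scanner heads +35°. Next I'll fit the mat, then grasp.

```bash
python3 - <<'E'
from h import *
from scipy.optimize import least_squares
for c in ('wrist','top'):
    d=capture(c);g=cv2.GaussianBlur(cv2.cvtColor(d['image'],cv2.COLOR_BGR2GRAY),(3,3),0).astype(np.float32)
    # fit model: radial edges; search centre maximizing intensity step at r=34mm(inner bright/outer dark) and r=50
    def val(cx,cy,r,az):
        pts=np.array([proj(d,[cx+r*np.cos(a),cy+r*np.sin(a),.001]) for a in az],np.float32)
        return cv2.remap(g,pts[:,0].reshape(-1,1),pts[:,1].reshape(-1,1),cv2.INTER_LINEAR).ravel()
    # visible azimuths: away from scanner (direction of scanner from mat ~ 215deg)
    az=np.radians(np.arange(-60,131,8)) 
    best=None
    for cx in np.arange(.395,.445,.002):
        for cy in np.arange(.165,.215,.002):
            s=(val(cx,cy,.030,az)-val(cx,cy,.038,az)).clip(-60,60).mean()+(val(cx,cy,.054,az)-val(cx,cy,.046,az)).clip(-60,60).mean()
            if best is None or s>best[0]: best=(s,cx,cy)
    print(c,best)
E
```

```text
wrist (np.float32(93.0894), np.float64(0.41100000000000003), np.float64(0.17700000000000002))
top (np.float32(15.223022), np.float64(0.43900000000000006), np.float64(0.20500000000000004))
```

```bash
python3 - <<'E'
from h import *
d=capture('top');print(atheight(d,[316.1,252.8],.001))
d=capture('wrist');print(atheight(d,[294.8,183.5],.001),current_clock())
h=np.load('m_wrist.npz')
q=down(np.radians(125.2))
move_gripper(.075)
move_ptp([.377,.158,.25],q)
d=snap('wrist','w13.png')
print(servo_line([.377,.158,.059],q,rate=.12,contact_N=5),current_position())
move_gripper(0.)
print(current_finger_gap(),np.round(current_force(),1),current_clock())
d=snap('wrist','w14.png')
E
```

```text
[0.41221141 0.17906435 0.001     ]
[0.41332396 0.17610912 0.001     ] 67.2083
False [0.37743243 0.15810625 0.05942708]
0.04167732074324626 [ 0.3 -0.8  0.8] 72.3083
```

View pics/w14.png

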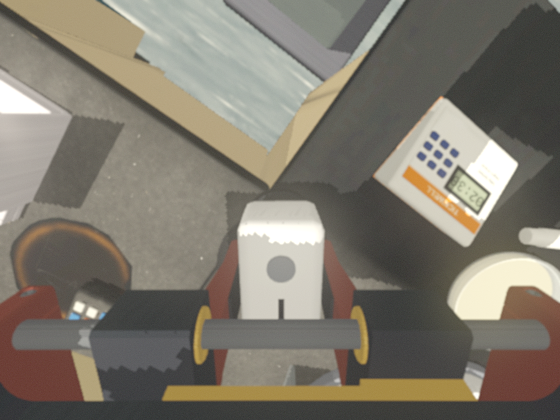

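```bash
python3 - <<'E'
from h import *
servo_line([.377,.158,.17],rate=.15)
servo_line([.40,.13,.17],down(np.radians(60)),rate=.06)
servo_line([.4352,.112,.15],down(0),rate=.06)
servo_line([.4352,.112,.0974],down(0),rate=.08)
servo_line([.4352,.108,.0974],down(0),rate=.02)
print(current_position(),current_finger_gap(),current_clock())
sleep(.5)
d=snap('side','s5.png');snap('wrist','w15.png')
P=cloud(d,np.ones((420,560),bool))
cv2.imwrite('pics/s5c.png',cv2.resize(d['image'][150:280,270:420],None,fx=5,fy=4.5,interpolation=cv2.INTER_CUBIC))
print(proj(d,[.435,-.009,.114]),proj(d,[.435,.071,.114]))
d=snap('top','t5.png')
E
```

```text
[0.43542605 0.10787426 0.09768602] 0.04199740045825974 76.9
[351.47870255 189.53952546] [341.64184744 198.052257  ]
```

View pics/s5c.png

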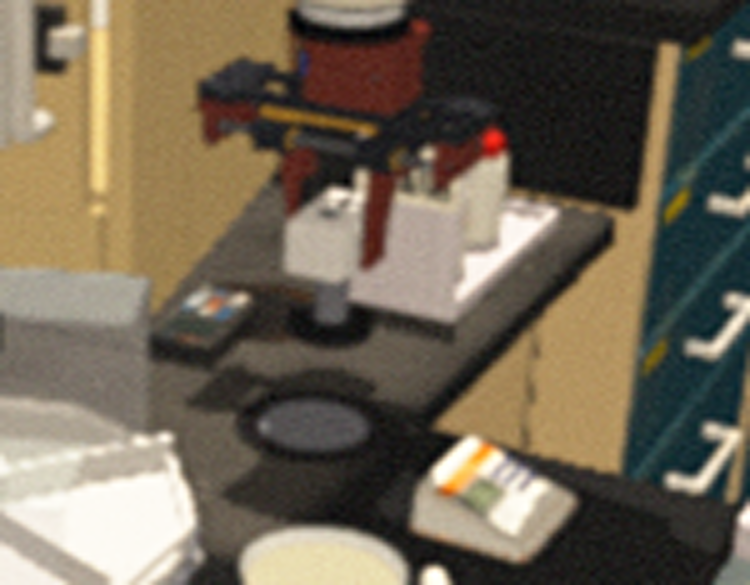

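View pics/w15.png

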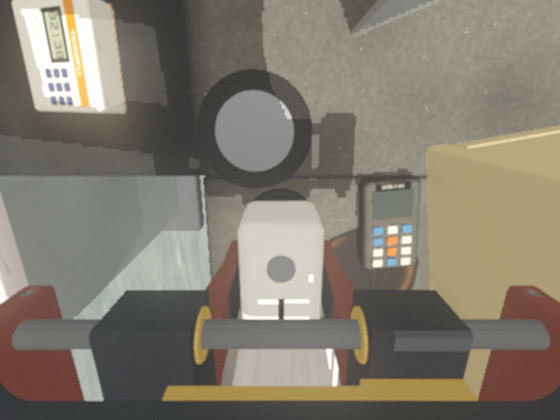

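View pics/t5.png

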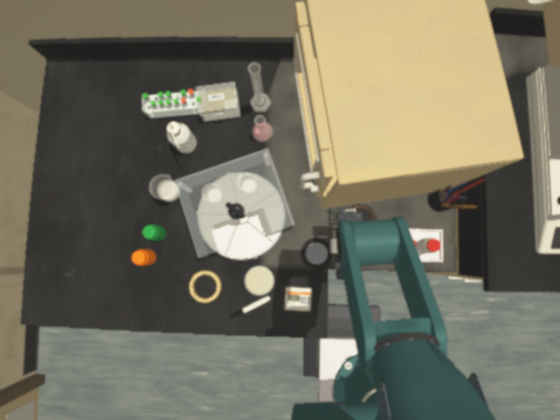

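```bash
python3 - <<'E'
from h import *
sleep(2.0)
d=capture('wrist')
print('mat',atheight(d,[254.5,130],.001),atheight(d,[254.5,129],.001))
P=cloud(d,np.ones((420,560),bool));s=P[(abs(P[:,0]-.435)<.03)&(P[:,1]>.05)&(P[:,1]<.16)&(P[:,2]>.12)&(P[:,2]<.15)]
print('headtop',len(s),np.median(s,0),s[:,:2].min(0),s[:,:2].max(0))
t=capture('top');print('mat top',atheight(t,[316.2,252.8],.001))
g=cv2.cvtColor(d['image'],cv2.COLOR_BGR2GRAY)
c=cv2.HoughCircles(cv2.medianBlur(g[60:200,190:320],3),cv2.HOUGH_GRADIENT,1,30,param1=80,param2=15,minRadius=30,maxRadius=65)
print(None if c is None else c[0][:3]+[190,60,0])
print(current_clock(),current_position())
E
```

```text
mat [0.41235849 0.17840448 0.001     ] [0.41238178 0.17923819 0.001     ]
headtop 10383 [0.43507571 0.11937298 0.13549121] [0.40506839 0.08866534] [0.46496456 0.14487246]
mat top [0.41221957 0.17875053 0.001     ]
[[254.5        131.5         39.40000153]]
79.65 [0.43522354 0.10799734 0.09738864]
```

```bash
python3 - <<'E'
from h import *
q=down(0)
servo_line([.4352,.115,.15],q,rate=.08)
servo_line([.412,.177,.15],q,rate=.08)
servo_line([.412,.177,.075],q,rate=.08)
sleep(.3)
print(servo_line([.412,.177,.057],q,rate=.015,contact_N=3),current_position(),np.round(current_force(),1))
move_gripper(.06)
sleep(.3)
servo_line([.412,.177,.20],q,rate=.12)
move_ptp([.38,.0,.33],q)
move_ptp([.20,-.35,.35],q)
d=snap('top','t6.png');snap('side','s6.png')
P=cloud(d,np.ones((420,560),bool))
s=P[(abs(P[:,0]-.412)<.06)&(abs(P[:,1]-.178)<.06)&(P[:,2]>.09)&(P[:,2]<.104)];print('head',len(s),s.mean(0),cv2.minAreaRect((s[:,:2]*1000).astype(np.float32)))
for o in caps(d): print(o)
m=P[(abs(P[:,0]-.532)<.07)&(abs(P[:,1]-.1)<.07)&(P[:,2]>.017)&(P[:,2]<.03)];print('meter',len(m),m.mean(0),cv2.minAreaRect((m[:,:2]*1000).astype(np.float32)))
print(current_clock())
E
```

```text
True [0.41162381 0.17701155 0.05887623] [-0.9  0.8  3.8]
head 350 [0.41062712 0.18112962 0.09705099] ((411.67584228515625, 180.34329223632812), (40.48014831542969, 70.12834167480469), 1.3328487873077393)
(np.int32(115), [409.0, 244.3], [0.4433, -0.0847, 0.0921], [0.4427, -0.0776, 0.115])
(np.int32(111), [433.3, 245.0], [0.4431, -0.1567, 0.0919], [0.4424, -0.148, 0.115])
meter 415 [0.53273648 0.10072184 0.02156443] ((534.3020629882812, 98.13692474365234), (56.99563217163086, 132.22683715820312), 9.519766807556152)
88.4
```

View pics/t6.png

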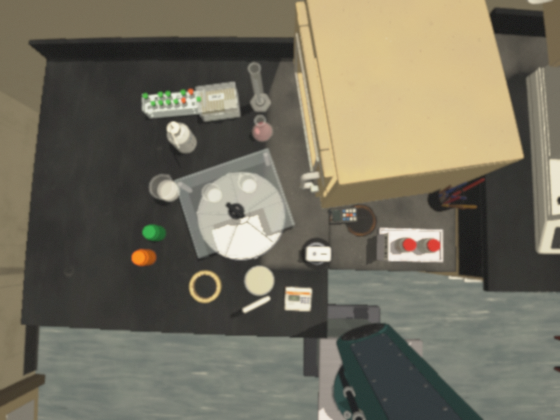

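View pics/s6.png

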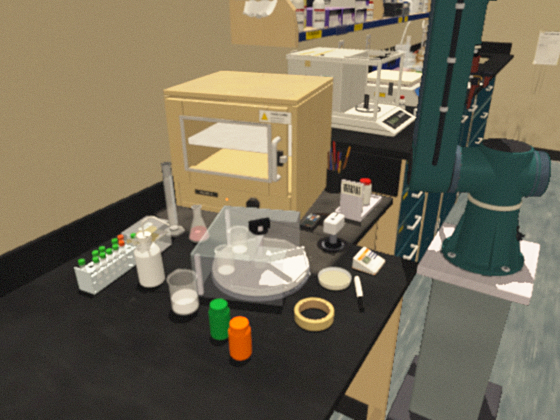

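The scanner stands on the mat at top (317,253), both jars are upright in the tray at (409,244) and (433,245), and the carousel holds only the two beakers. The meter is where it was. Handing in.

```bash
python3 -c "
from bench import *
close_job();print(current_clock())"
```

```text
the job is handed in; nothing more can be done
the job is handed in; nothing more can be done
```

The job is done and handed in at about 88 s of the 210 s allowed. No verdict is reported.

- **Jars:** Only two wide jars were present. I turned the carousel by its knob in two turns of about 80° and 75°, and stood both jars in the tray. The last pictures show both upright with their tops at z ≈ 0.092 m. They are about 2 mm off the tray's middle line in x, and about 43 mm to one side and 29 mm to the other along y.
- **Scanner aim:** The scanner had been knocked about 4 cm aside, so I found it again and checked which end had the window before grasping. I held it level at the label from about 8 cm for over 2 s. Depth readings put the head within a few millimetres of the target.
- **Scanner return:** It stands upright on its mat, about 2 mm from the middle, with its head top at 0.097 m.
- **Rest of the scene:** Both beakers still stand in the carousel. The meter's centre reads the same as at the start, to within about 2 mm.

**Disagreements:**
- The knob grip read 18.8 mm instead of 16 mm, probably from a slight misalignment, but it did not slip.
- One automatic fit of the mat in the top camera disagreed with the others, probably because the arm blocked the view. I discarded it, since the other wrist and top readings agreed to about 3 mm.

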